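# Dock the backup battery of the mass spectrometer

## Robot

A 7-joint arm with a two-finger parallel gripper is mounted at the origin on the work surface. World frame = base frame: x ahead of the robot, y to its left, z up, the work surface at z = 0. Lengths are in m, angles in degrees, forces in N, time in s.
With the tool pointing down it reaches from about 0.425 to 0.875 m from the base axis. Payload 4.7 kg.
Tool frame: the origin (TCP) lies at the very end of the fingers, on their centre line; the grasp point (between the pads) lies 19 mm behind it; z points along the fingers, y is the line along which they close (so a half turn about z gives the same grasp; the last joint's range is limited). The gripper opens to 87 mm and grips with 3 to 60 N. Pads are 19 mm wide; open, the fingers measure 117 mm over their backs; the gripper's body (75 mm by 190 mm) begins 51 mm behind the grasp point.
Start: joints at [-75.338, 18.392, -4.016, 83.108, 1.295, 78.541, -3.26], TCP at [0.156, 0.631, 0.223] pointing down, gripper open.
Joint ranges: [-163.93, 163.93], [-17.29, 119.83], [-79.2, 71.16], [3.27, 140.29], [-89.18, 269.18], [5.43, 117.66], [-154.24, 154.24]. Speed limits (degrees/s): [147.25, 147.25, 180, 180, 180, 180, 180].

## Interface

Orientations are given as [roll, pitch, yaw] about the fixed x, y, z axes, in that order (R = Rz(yaw) Ry(pitch) Rx(roll)).
In Python, from cell import get_obs, read_camera, sign_off, silhouettes gives the robot as it stands.
- The arm moves only by the tool play_rows, never from a script. Its argument "steps" is a list that holds one entry, the list of rows, each a list of 7 numbers: the shift along the tool's x, y, z in m, then the turn, a rotation vector about the tool's x, y, z in rad, then the finger opening in m, from 0 to 0.087. A call has 1 to 12 rows; each row shifts and turns the commanded pose from where the row before left it, along the tool's axes as they then stand; what a row does not reach is not made up. A row lasts 1/10 s, in which the tool goes at most 50 mm and 8.59 degrees, less where a joint would pass 70% of its speed; a pose out of reach is approached as far as the arm can. A call is refused whole if a number of a shift passes 0.05 or a number of a turn 0.15, either way. A call with a gripper value outside its range is refused whole. The fingers move at their own pace and stop on an object; "force" is the grip in N (left out, the last holds). Time passes only in rows, so rows that do not move let the fingers close. It gives the time, the measured TCP pose, the force, the opening and the grip force at its end, in the units of the state.
- get_obs(): the state, without advancing time (a new reading comes with each control period).
- read_camera(name): name is "scene" or "side" or "wrist"; returns a dict with "frame" (400x640x3 uint8, red, green, blue), "intrinsics" (3x3 intrinsics, pixels), "view" (4x4, takes a point from world to camera coordinates). Camera axes: x right, y up, looking along -z (the intrinsics and any distortion apply to the point x, -y, -z); pixel columns grow to the right and rows downward; lengths in m; the calibration is good to about 2 mm. A picture is of the moment at which its call begins. There is no depth.
- sign_off(): hands the job in; it is judged then, once.
Trained networks look in the newest picture that a camera, given by its name, has taken for a name from the list of things; names that differ only in an ending like _2 or _b are one class to them, and where a whole thing is asked for, a point or a joint stands for the part that bears it (a point fixed in the world has none). Each returns a list of dicts, best first, with "p" (0 to 1); they miss things now and then, are a little off and sometimes report something else, mostly with a low value. They report only what shows in the picture. A call takes as long as a camera call. They do not tell look-alikes from the thing itself.
- silhouettes(camera, name): "pixels" (400x640 bool, what is visible of it) and "extent" ([left, top, right, bottom] in pixels, round what is visible of it).
The state is a dict: "time_s": time; "qpos": joint angles; "joint_velocities": joint speeds; "effort": joint torques, N m; "tool_pos": TCP position; "tool_rot": TCP orientation; "force": force on the tool from outside, world axes, zero at the start; "wrist_torque": the same for the moment, N m; "grip_width": finger opening in m; "grasp_force": force on a finger pad.
Only numpy, scipy, OpenCV 4.12 (cv2) and the standard library are available. Lean on these libraries where they do the work, as an engineer would, in place of code of your own. Each camera call takes 0.05 s, during which the arm holds its last target. There are 200 camera calls.

## Task

Slide the tall, heavy battery box along the bench, between the station's two guide rails, until it is fully home with its face flush against the station housing; then push the station's toggle lever all the way over, away from the side the battery came in by. The box tips easily: push it low so that it stays upright, never lift or carry it, and leave the jars, cartons and other things where they are.

Things in the scene. Friction and masses are not known exactly. Their poses are not given: they have to be found in the camera images.
- battery: heavy grey upright box, black carry handle on top; 1.35 to 2.25 kg. 90 mm deep (x) x 120 mm wide (y) x 190 mm tall, handle along y, top at 221. Origin: centre of underside. Its x axis points to the station's +x within 0.3 rad: push its back face, x = -45 mm. Slides under 6 to 16 N pushed below 50 mm height; above 60 mm it can tip. Its flat face follows two spread fingertips; it stops when the push stops.
- station: fixed white docking station, place and angle vary, sizes in mm. Origin: on the bench, at the battery's origin when home; x = the way to slide it, y left, z up. Housing x 45 to 130, y -85 to 85, 130 tall; its face x = 45 is the stop. Two rails 28 tall, 14 thick, inner faces y = +-68, x -47 to 45, mouths flaring to y = +-96 at x = -102; bare bench between. Battery starts at x -220 to -160, y -30 to 30.
- lever (a joint): steel toggle lever with a ball end, on a low block beside the housing; hinge along the station's y, at x 87.5, y 150, z 44 mm. 0 = leaning 0.5 rad from upright to the station's -x, 0.5 = upright, 1.0 = fully over to +x. Starts at 0 to 0.2, moves with 1 N at the tip and stays where left
- lever_tip (a point): centre of the lever's 26 mm ball end, 75 mm from its hinge; 110 to 119 mm above the bench through the swing
- jar_top: bystander, to be left alone: white jar with steel lid, 52 mm across, 50 mm tall, standing on top of the station housing. Origin: centre of its underside
- jar_side: bystander, to be left alone: white jar with steel lid, 64 mm across, 60 mm tall, on the bench beyond the guide rails. Origin: centre of its underside
- sample_puck: bystander, to be left alone: small stepped steel disc, 44 mm across, 16 mm tall, on the bench on the robot's side of the guide rails. Origin: centre of its underside
- glove_carton: bystander, to be left alone: white carton with a green band, 120 x 220 x 65 mm. Origin: centre of its underside
- small_carton: bystander, to be left alone: cardboard carton, 70 x 110 x 70 mm. Origin: centre of its underside
- wash_bottle: bystander, to be left alone: clear bottle, 64 mm across, 150 mm tall. Origin: centre of its underside
- screwdriver: bystander, to be left alone: screwdriver lying on the bench along its x axis, handle to -x
Things that resemble listed ones, but are neither listed nor needed, are in the scene too. What is shaped like the battery but blue or red is not meant.

How it is judged:
By the outcome, as a careful person would: the job done as asked, in the order asked, and still so for the second after the job is handed in, with the robot touching nothing.
It also fails if it takes over 61 s, if anything falls off the work surface, if the arm or the gripper's body presses on something with over 40 N, if the wrist force passes 120 N, or if a joint passes its speed limit or range.

## Working session

There is one attempt and no reset: what is moved stays moved. The work goes in short steps, Python scripts to look and compute and a tool call to move; the robot and the scene stay as the last step left them, time stands still between calls to the robot, and variables do not carry over. Pictures are saved under pics/ and viewed, at most 11 in all, crops included, and the job is handed in when it is done.

Besides the shell and the picture viewer there is one more tool, called after "Call:" as name(argument=value, ...), one argument or row to a line, values as JSON. play_rows: Moves the arm, as the interface text tells. Its arguments: {"type":"object","properties":{"steps":{"type":"array","items":{"type":"array","items":{"type":"array","items":{"type":"number"}}}},"force":{"type":"number"}},"required":["steps"]}

```bash
mkdir -p pics; ls
cat > h.py <<'E'
import numpy as np, cv2
from cell import *
def P(c): return np.array(c['intrinsics']),np.array(c['view'])
def proj(c,X):
    K,V=P(c); X=np.atleast_2d(X); q=(V[:3,:3]@X.T).T+V[:3,3]; q=q*[1,-1,-1]; u=(K@q.T).T; return u[:,:2]/u[:,2:]
def ray(c,uv):
    K,V=P(c); d=np.linalg.inv(K)@[uv[0],uv[1],1]; d=d*[1,-1,-1]; R=V[:3,:3]; return -R.T@V[:3,3], R.T@d
def onz(c,uv,z):
    o,d=ray(c,uv); return o+d*(z-o[2])/d[2]
E
python3 - <<'E'
from h import *
import pickle
o=get_obs(); print(o['time_s'],o['tool_pos'],o['tool_rot'])
D={}
for n in ['scene','side']:
    c=read_camera(n); D[n]=c
    cv2.imwrite(f'pics/{n}0.png',c['frame'][:,:,::-1])
    for k in ['battery','station','lever']:
        for s in silhouettes(n,k): print(n,k,s['p'],s['extent'],s['pixels'].sum())
pickle.dump(D,open('d.pkl','wb'))
E
```

```text
pics
0.0 [0.15554101 0.63056219 0.22145026] [-1.79892326e+02  4.82845920e-03  1.66149653e+02]
scene battery 0.84 [229.5, 179.4, 281.7, 239.6] 1981
scene battery 0.62 [313.5, 168.2, 366.7, 229.7] 2043
side battery 0.94 [338.5, 229.1, 391.7, 295.6] 2666
side battery 0.78 [295.8, 173.7, 337.1, 243.2] 2177
side battery 0.65 [342.4, 124.0, 379.7, 191.0] 1829
side station 0.89 [216.2, 153.2, 301.1, 239.7] 2218
side lever 0.25 [294.7, 172.8, 334.3, 244.7] 2172
```

View pics/scene0.png

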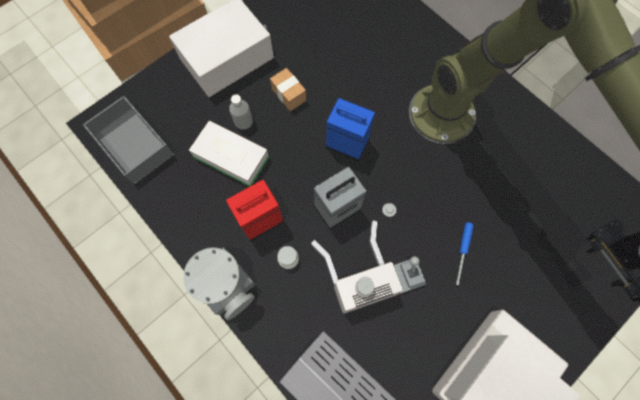

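View pics/side0.png

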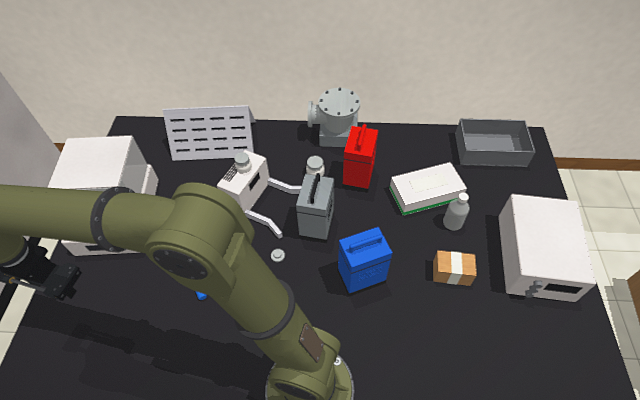

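The grey battery is at scene (340,197) and side (316,208). The look-alikes are blue at scene (350,128) and red at (254,208). The station is at scene (368,287) with its lever at (413,265). I'll check this choice in one close crop.

Run:
```python
from h import *
import pickle
D=pickle.load(open('d.pkl','rb'))
f=D['scene']['frame'][165:320,300:440,::-1]
g=D['side']['frame'][140:245,210:345,::-1]
a=cv2.resize(f,None,fx=3.8,fy=3.8,interpolation=cv2.INTER_CUBIC)
cv2.imwrite('pics/c1.png',a)
b=cv2.resize(g,None,fx=5.5,fy=5.5,interpolation=cv2.INTER_CUBIC)
cv2.imwrite('pics/c2.png',b); print(a.shape,b.shape)
```

```text
(589, 532, 3) (578, 742, 3)
```

View pics/c1.png

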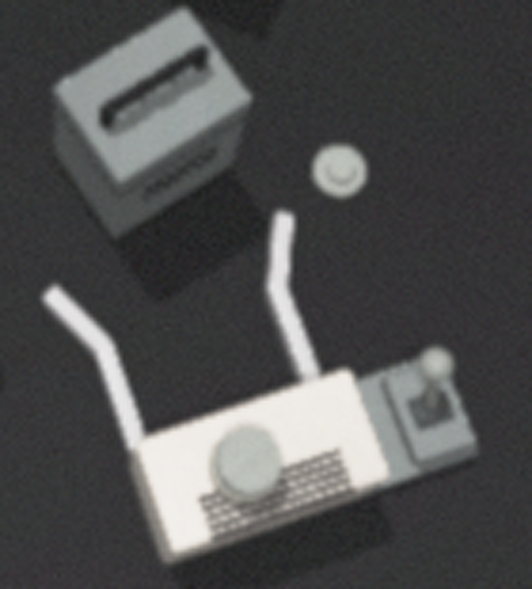

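View pics/c2.png

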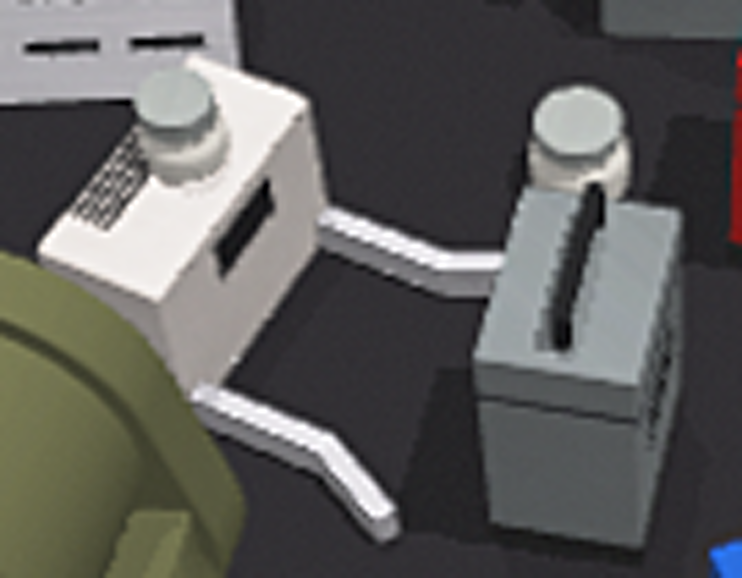

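The crops show the chosen box is grey with a black handle, at crop1 (150,95), standing off the rail mouths at (53,292) and (285,215). I'll fit the poses from both views.

```bash
cat > fit.py <<'E'
from h import *
import pickle
from scipy.optimize import least_squares
D=pickle.load(open('d.pkl','rb'))
def s(u): return (np.array(u)+.5)/3.8-.5+[300,165]
def d(u): return (np.array(u)+.5)/5.5-.5+[210,140]
ST=[('scene',s(p),X) for p,X in [((135,440),(45,-85,130)),((352,370),(45,85,130)),((390,482),(130,85,130)),((175,552),(130,-85,130)),((53,294),(-102,-102,28)),((107,350),(-47,-75,28)),((285,215),(-102,102,28)),((278,288),(-47,75,28))]]+\
 [('side',d(p),X) for p,X in [((155,300),(45,85,130)),((315,100),(45,-85,130)),((190,55),(130,-85,130)),((40,250),(130,85,130)),((442,258),(-47,-75,28)),((325,445),(-47,75,28)),((388,520),(-102,102,28))]]
BT=[('scene',s(p),X) for p,X in [((185,8),(-45,60,190)),((252,98),(45,60,190)),((122,182),(45,-60,190)),((55,90),(-45,-60,190)),((118,237),(45,-60,0))]]+\
 [('side',d(p),X) for p,X in [((520,190),(45,-60,190)),((682,210),(-45,-60,190)),((638,385),(-45,60,190)),((475,360),(45,60,190)),((492,525),(45,60,0)),((640,550),(-45,60,0))]]
def W(p,X):
    c,sn=np.cos(p[3]),np.sin(p[3]); return np.array([c*X[0]-sn*X[1]+p[0],sn*X[0]+c*X[1]+p[1],X[2]+p[2]])
def fit(L,x0,D=D):
    f=lambda p:np.concatenate([proj(D[n],W(p,np.array(X)/1e3))[0]-u for n,u,X in L])
    r=least_squares(f,x0,loss='soft_l1'); return r.x,f(r.x).reshape(-1,2)
if __name__=='__main__':
    c=D['scene']
    x=(c['view'])
    P0=onz(c,s((265,460)),.13);B0=onz(c,s((150,95)),.19)
    yaw=np.arctan2(*(P0-B0)[1::-1])
    S,rs=fit(ST,[*P0[:2],0,yaw]);B,rb=fit(BT,[*B0[:2],0,yaw])
    print('S',S.round(4),np.degrees(S[3]));print(rs.round(1).tolist())
    print('B',B.round(4),np.degrees(B[3]));print(rb.round(1).tolist())
    cc,sn=np.cos(S[3]),np.sin(S[3]);dl=B[:2]-S[:2];print('B in S',cc*dl[0]+sn*dl[1],-sn*dl[0]+cc*dl[1],B[3]-S[3])
    print('tip', W(S,[.0875-.075*np.sin(.5),.15,.044+.075*np.cos(.5)]), proj(c,W(S,[.0875-.075*np.sin(.5),.15,.044+.075*np.cos(.5)])),s((437,362)))
    pickle.dump((S,B),open('pose.pkl','wb'))
    for k in ['sample_puck','jar_side','blue']: pass
    print('puck',onz(c,s((340,172)),.016),'blue',onz(c,(350,110),.19),'jarside',onz(c,(288,255),.06))
E
python3 fit.py
```

```text
S [ 5.8950e-01  1.7770e-01 -6.0000e-04  1.1583e+00] 66.3641739986479
[[-0.0, 0.7], [-0.2, -0.1], [1.0, -0.5], [-0.3, 1.2], [-0.3, -0.3], [-0.6, -1.1], [0.2, 0.3], [0.2, 0.1], [0.5, 0.5], [-0.7, -0.3], [0.3, -0.4], [-1.2, 0.1], [1.3, 1.3], [0.4, 0.3], [-0.5, -0.7]]
B [0.5072 0.0104 0.002  1.4259] 81.69809996010162
[[0.3, -0.7], [0.9, 0.2], [0.1, 0.8], [-0.2, -0.4], [-0.6, 2.8], [0.3, -1.1], [-0.1, -0.5], [0.5, -0.1], [-0.5, -0.2], [0.2, 3.4], [0.6, 3.2]]
B in S -0.1863093013693864 0.008328785753161497 0.26762749528440466
tip [0.47279758 0.28509181 0.10919379] [[412.80641473 258.11518446]] [414.63157895 259.89473684]
puck [0.39107171 0.12700915 0.016     ] blue [ 0.31252429 -0.15588561  0.19      ] jarside [0.72990166 0.02850026 0.06      ]
```

```bash
cat > plan.py <<'E'
from h import *
from scipy.spatial.transform import Rotation as Ro, Slerp
import json
def tool(yaw,tilt): # x forward along yaw, z down, tilted forward by tilt (deg)
    return Ro.from_euler('z',yaw,degrees=True)*Ro.from_euler('x',180,degrees=True)*Ro.from_euler('y',tilt,degrees=True)
def rows(p0,R0,p1,R1,n,g):
    p=np.array(p0,float);R=R0;sl=Slerp([0,1],Ro.concatenate([R0,R1]));out=[]
    for i in range(1,n+1):
        tp=np.array(p0)+(np.array(p1)-p0)*i/n
        d=R.inv().apply(tp-p).round(3); w=(R.inv()*sl(i/n)).as_rotvec().round(3)
        out.append([*d.tolist(),*w.tolist(),g]); p=p+R.apply(d); R=R*Ro.from_rotvec(w)
    print(json.dumps(out).replace(' ','').replace('-0.0,','0,').replace('0.0,','0,')); return p,R
def cur():
    o=get_obs(); return np.array(o['tool_pos']),Ro.from_euler('xyz',o['tool_rot'],degrees=True)
E
python3 - <<'E'
from plan import *
import pickle
D=pickle.load(open('d.pkl','rb'));c=D['scene']
for u in [(340,100),(375,112),(366,135),(328,121)]: print('blue',onz(c,u,.19).round(3))
p,R=cur()
p,R=rows(p,R,[.20,.60,.34],tool(160,0),4,.075)
p,R=rows(p,R,[.45,.42,.34],tool(130,0),8,.075)
p,R=rows(p,R,[.55,0.0,.34],tool(90,0),11,.075)
E
```

```text
blue [ 0.312 -0.201  0.19 ]
blue [ 0.261 -0.101  0.19 ]
blue [ 0.335 -0.064  0.19 ]
blue [ 0.387 -0.173  0.19 ]
[[-0.013,-0.005,-0.029,0,0,0.027,0.075],[-0.012,-0.004,-0.03,0,0,0.027,0.075],[-0.013,-0.005,-0.029,0,0,0.026,0.075],[-0.013,-0.003,-0.03,0,0,0.027,0.075]]
[[-0.037,-0.011,0,0,0,0.065,0.075],[-0.038,-0.008,0,0,0,0.066,0.075],[-0.038,-0.005,0,0,0,0.065,0.075],[-0.038,-0.003,0,0,0,0.066,0.075],[-0.039,-0.001,0,0,0,0.065,0.075],[-0.038,0.002,0,0,0,0.066,0.075],[-0.039,0.005,0,0,0,0.065,0.075],[-0.038,0.007,0,0,0,0.066,0.075]]
[[-0.035,-0.018,0,0,0,0.063,0.075],[-0.036,-0.015,0,0,0,0.064,0.075],[-0.037,-0.013,0,0,0,0.063,0.075],[-0.038,-0.011,0,0,0,0.064,0.075],[-0.038,-0.008,0,0,0,0.063,0.075],[-0.039,-0.006,0,0,0,0.064,0.075],[-0.039,-0.003,0,0,0,0.063,0.075],[-0.039,-0.001,0,0,0,0.064,0.075],[-0.04,0.002,0,0,0,0.063,0.075],[-0.039,0.004,0.001,0,0,0.064,0.075],[-0.038,0.006,0,0,0,0.063,0.075]]
```

Call:
play_rows(
  steps=[
    [[-0.013,-0.005,-0.029,0,0,0.027,0.075],[-0.012,-0.004,-0.03,0,0,0.027,0.075],[-0.013,-0.005,-0.029,0,0,0.026,0.075],[-0.013,-0.003,-0.03,0,0,0.027,0.075],[-0.037,-0.011,0,0,0,0.065,0.075],[-0.038,-0.008,0,0,0,0.066,0.075],[-0.038,-0.005,0,0,0,0.065,0.075],[-0.038,-0.003,0,0,0,0.066,0.075],[-0.039,-0.001,0,0,0,0.065,0.075],[-0.038,0.002,0,0,0,0.066,0.075],[-0.039,0.005,0,0,0,0.065,0.075],[-0.038,0.007,0,0,0,0.066,0.075]],
  ],
)

```text
time_s: 1.6
tool_pos: [0.4518, 0.419, 0.3408]
tool_rot: [180.0, -0.0, 129.8]
force: [0.3, 0.6, -0.0]
grip_width: 0.0745
grasp_force: 0.0
```

Call:
play_rows(
  steps=[
    [[-0.035,-0.018,0,0,0,0.063,0.075],[-0.036,-0.015,0,0,0,0.064,0.075],[-0.037,-0.013,0,0,0,0.063,0.075],[-0.038,-0.011,0,0,0,0.064,0.075],[-0.038,-0.008,0,0,0,0.063,0.075],[-0.039,-0.006,0,0,0,0.064,0.075],[-0.039,-0.003,0,0,0,0.063,0.075],[-0.039,-0.001,0,0,0,0.064,0.075],[-0.04,0.002,0,0,0,0.063,0.075],[-0.039,0.004,0,0,0,0.064,0.075],[-0.038,0.006,0,0,0,0.063,0.075]],
  ],
)

```text
time_s: 2.7
tool_pos: [0.5497, -0.0014, 0.3409]
tool_rot: [180.0, -0.0, 89.8]
force: [0.7, 0.9, 0.3]
grip_width: 0.0749
grasp_force: 0.0
```

Run:
```python
from plan import *
import pickle
S,B=pickle.load(open('pose.pkl','rb'))
p,R=cur();print(get_obs()['time_s'],p,R.as_euler('xyz',degrees=True))
f=np.array([np.cos(B[3]),np.sin(B[3]),0]);r=np.array([f[1],-f[0],0])
yaw=np.degrees(B[3])
def at(back,z,right=0): q=np.array([B[0],B[1],0])-f*(.045+back)+r*right; q[2]=z; return q
print('touch TCP',at(.009,.025,.006))
p,R=rows(p,R,at(.09,.34,.006),tool(yaw,35),7,.075)
p,R=rows(p,R,at(.06,.15,.006),tool(yaw,35),5,.075)
```

```text
2.7 [ 0.54967612 -0.00142762  0.3409075 ] [ 1.79950699e+02 -2.64447903e-02  8.98466607e+01]
touch TCP [ 0.50536419 -0.04390723  0.025     ]
[[-0.018,-0.008,0,-0.006,0.087,0.02,0.075],[-0.017,-0.008,-0.001,-0.006,0.087,0.019,0.075],[-0.018,-0.007,-0.003,-0.006,0.087,0.02,0.075],[-0.017,-0.007,-0.005,-0.006,0.087,0.02,0.075],[-0.017,-0.006,-0.006,-0.006,0.087,0.02,0.075],[-0.017,-0.006,-0.008,-0.006,0.087,0.019,0.075],[-0.016,-0.006,-0.009,-0.007,0.087,0.02,0.075]]
[[-0.017,0,0.035,0,0,0,0.075],[-0.017,0,0.034,0,0,0,0.075],[-0.016,0,0.035,0,0,0,0.075],[-0.017,0,0.034,0,0,0,0.075],[-0.017,0,0.035,0,0,0,0.075]]
```

Call:
play_rows(
  steps=[
    [[-0.018,-0.008,0,-0.006,0.087,0.02,0.075],[-0.017,-0.008,-0.001,-0.006,0.087,0.019,0.075],[-0.018,-0.007,-0.003,-0.006,0.087,0.02,0.075],[-0.017,-0.007,-0.005,-0.006,0.087,0.02,0.075],[-0.017,-0.006,-0.006,-0.006,0.087,0.02,0.075],[-0.017,-0.006,-0.008,-0.006,0.087,0.019,0.075],[-0.016,-0.006,-0.009,-0.007,0.087,0.02,0.075]],
  ],
)

```text
time_s: 3.4
tool_pos: [0.4937, -0.1238, 0.3406]
tool_rot: [179.9, -35.1, 81.9]
force: [-0.1, 0.3, -0.2]
grip_width: 0.0745
grasp_force: 0.0
```

Run:
```python
from h import *
a=read_camera('scene')['frame'][40:340,200:600]; b=read_camera('side')['frame'][60:360,180:580]
im=np.vstack([a,b])[:,:,::-1]
cv2.imwrite('pics/h1.png',np.hstack([cv2.resize(x,(400,300)) for x in (a,b)])[:,:,::-1])
```

```text
(no output)
```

View pics/h1.png

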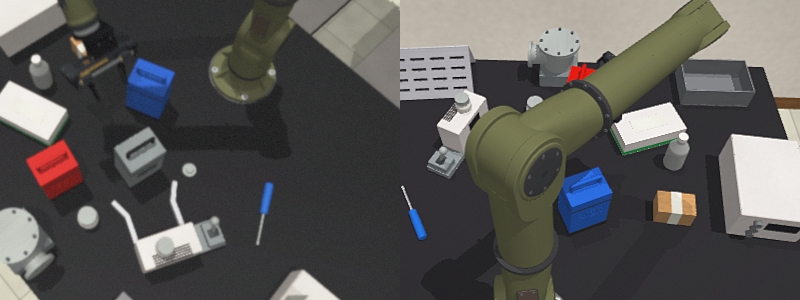

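The hand is clear at scene-crop (95,60), and blue stands to its right at (150,85). Now I'll descend near the grey box.

Run:
```python
from plan import *
import pickle
S,B=pickle.load(open('pose.pkl','rb'))
D=pickle.load(open('d.pkl','rb'));c=D['scene']
print('bottle',onz(c,(236,98),.15),'carton corner',onz(c,(268,155),.065),onz(c,(218,123),.065))
p,R=cur()
f=np.array([np.cos(B[3]),np.sin(B[3]),0]);r=np.array([f[1],-f[0],0])
yaw=np.degrees(B[3])
def at(back,z,right=0): q=np.array([B[0],B[1],0])-f*(.045+back)+r*right; q[2]=z; return q
p,R=rows(p,R,at(.035,.18,.008),tool(yaw,35),6,.075)
p,R=rows(p,R,at(.035,.025,.008),tool(yaw,35),6,.075)
```

```text
bottle [ 0.53250136 -0.44187672  0.15      ] carton corner [ 0.56610606 -0.25944816  0.065     ] [ 0.6148886  -0.45813017  0.065     ]
[[-0.007,0.001,0.027,0,0,-0.002,0.075],[-0.007,0,0.028,0.001,0.001,-0.001,0.075],[-0.007,0.001,0.027,0,0,-0.002,0.075],[-0.007,0,0.027,0,0,-0.001,0.075],[-0.007,0.001,0.028,0.001,0,-0.002,0.075],[-0.007,0,0.027,0,0.001,-0.002,0.075]]
[[-0.015,0,0.021,0,0,0,0.075],[-0.015,0,0.021,0,0,0,0.075],[-0.014,0,0.021,0,0,0,0.075],[-0.015,0,0.022,0,0,0,0.075],[-0.015,0,0.021,0,0,0,0.075],[-0.015,0,0.021,0,0,0,0.075]]
```

Call:
play_rows(
  steps=[
    [[-0.007,0.001,0.027,0,0,-0.002,0.075],[-0.007,0,0.028,0.001,0.001,-0.001,0.075],[-0.007,0.001,0.027,0,0,-0.002,0.075],[-0.007,0,0.027,0,0,-0.001,0.075],[-0.007,0.001,0.028,0.001,0,-0.002,0.075],[-0.007,0,0.027,0,0.001,-0.002,0.075],[-0.015,0,0.021,0,0,0,0.075],[-0.015,0,0.021,0,0,0,0.075],[-0.014,0,0.021,0,0,0,0.075]],
  ],
)

```text
time_s: 4.4
tool_pos: [0.5059, -0.0631, 0.1037]
tool_rot: [179.7, -35.0, 82.7]
force: [0.5, -0.2, 0.2]
grip_width: 0.0751
grasp_force: 0.0
```

Run:
```python
from h import *
a=read_camera('scene')['frame'][60:260,250:450]; b=read_camera('wrist')['frame']
print(get_obs()['tool_pos'],get_obs()['force'])
cv2.imwrite('pics/h2.png',np.hstack([cv2.resize(a,(400,400)),cv2.resize(b,(400,400))[:,:]])[:,:,::-1])
```

```text
[ 0.50376205 -0.06233406  0.10169633] [-0.26076434  0.24757231  0.47765438]
```

View pics/h2.png

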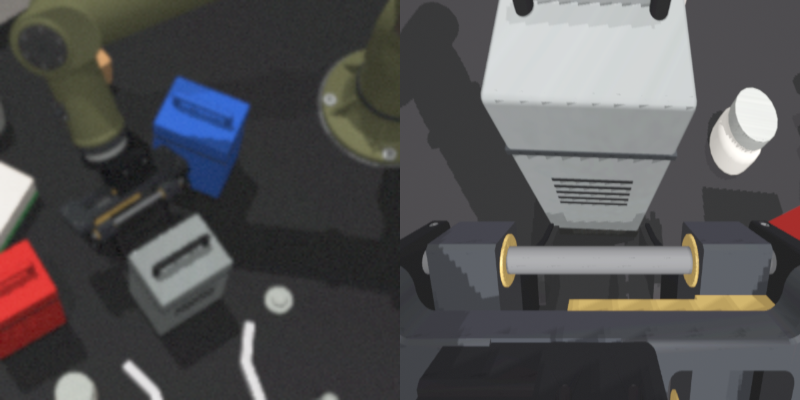

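```bash
cat > push.py <<'E'
from plan import *
import pickle
S,B=pickle.load(open('pose.pkl','rb'))
SR=Ro.from_euler('z',S[3]); sy=np.degrees(S[3])
def toolpose(x,y,yaw,back=.008,right=.006,z=.025,tilt=35):
    "battery pose in station (m,deg) -> tool pose"
    q=SR.apply([x,y,0])+[S[0],S[1],0]; b=Ro.from_euler('z',sy+yaw,degrees=True)
    t=q+b.apply([-.045-back,-right,0]); t[2]=z; return t,tool(sy+yaw,tilt)
def inst(p,R):
    q=SR.inv().apply(p-[S[0],S[1],0]); a=R.as_matrix()[:,0]; return q.round(4),np.degrees(np.arctan2(a[1],a[0]))-sy
def go(wps,**k):
    p,R=cur();print(get_obs()['time_s'],inst(p,R))
    for (x,y,yaw,n,kw) in wps:
        t,Rt=toolpose(x,y,yaw,**kw); p,R=rows(p,R,t,Rt,n,.075)
E
python3 - <<'E'
from push import *
go([(-.1863,.0083,15.3,5,dict(back=.03)),(-.1863,.0083,15.3,4,dict(back=.012)),(-.155,.009,6.5,7,{}),(-.125,.006,0,6,{})])
E
```

```text
4.5 (array([-0.2543, -0.0177,  0.1017]), np.float64(16.030905914789813))
[[-0.009,0,0.012,-0.002,0,0.002,0.075],[-0.009,0,0.013,-0.002,0,0.002,0.075],[-0.01,-0.001,0.012,-0.002,-0.001,0.002,0.075],[-0.009,0,0.012,-0.002,0,0.002,0.075],[-0.009,0,0.012,-0.002,0,0.002,0.075]]
[[0.004,0,0.003,0,0,0,0.075],[0.003,0,0.002,0,0,0,0.075],[0.004,0,0.003,0,0,0,0.075],[0.004,0,0.003,0,0,0,0.075]]
[[0.004,0,0.003,-0.013,0,0.018,0.075],[0.004,0,0.002,-0.012,0,0.018,0.075],[0.004,-0.001,0.003,-0.013,0,0.018,0.075],[0.004,0,0.003,-0.012,0,0.018,0.075],[0.004,0,0.003,-0.013,0,0.018,0.075],[0.004,-0.001,0.002,-0.013,0,0.018,0.075],[0.003,-0.001,0.003,-0.012,0,0.018,0.075]]
[[0.004,0,0.003,-0.011,0,0.016,0.075],[0.004,0,0.003,-0.011,0,0.015,0.075],[0.004,0,0.002,-0.011,0,0.016,0.075],[0.004,0,0.003,-0.01,0,0.015,0.075],[0.004,0,0.003,-0.011,0,0.016,0.075],[0.004,-0.001,0.003,-0.011,0,0.015,0.075]]
```

Call:
play_rows(
  steps=[
    [[-0.009,0,0.012,-0.002,0,0.002,0.075],[-0.009,0,0.013,-0.002,0,0.002,0.075],[-0.01,-0.001,0.012,-0.002,-0.001,0.002,0.075],[-0.009,0,0.012,-0.002,0,0.002,0.075],[-0.009,0,0.012,-0.002,0,0.002,0.075],[0.004,0,0.003,0,0,0,0.075],[0.003,0,0.002,0,0,0,0.075],[0.004,0,0.003,0,0,0,0.075],[0.004,0,0.003,0,0,0,0.075]],
  ],
)

```text
time_s: 5.4
tool_pos: [0.5079, -0.0477, 0.0284]
tool_rot: [179.5, -35.0, 81.9]
force: [0.3, 0.5, -0.3]
grip_width: 0.0751
grasp_force: 0.0
```

Call:
play_rows(
  steps=[
    [[0.004,0,0.003,-0.013,0,0.018,0.075],[0.004,0,0.002,-0.012,0,0.018,0.075],[0.004,-0.001,0.003,-0.013,0,0.018,0.075],[0.004,0,0.003,-0.012,0,0.018,0.075]],
  ],
)

```text
time_s: 5.8
tool_pos: [0.5089, -0.0352, 0.0279]
tool_rot: [179.4, -34.6, 76.6]
force: [-8.3, -16.0, 8.0]
grip_width: 0.075
grasp_force: 9.0
```

Call:
play_rows(
  steps=[
    [[0.004,0,0.003,-0.013,0,0.018,0.075],[0.004,-0.001,0.002,-0.013,0,0.018,0.075],[0.003,-0.001,0.003,-0.012,0,0.018,0.075],[0.004,0,0.003,-0.011,0,0.016,0.075],[0.004,0,0.003,-0.011,0,0.015,0.075]],
  ],
)

```text
time_s: 6.3
tool_pos: [0.5139, -0.0127, 0.0277]
tool_rot: [179.3, -34.7, 70.6]
force: [-10.9, -18.1, 13.1]
grip_width: 0.0751
grasp_force: 10.4
```

```bash
cat > look.py <<'E'
from push import *
from scipy.optimize import least_squares
def look(x0,name=None):
    "battery pose in station from scene silhouette hull fit"
    c=read_camera('scene'); L=silhouettes('scene','battery'); best=None
    if name: cv2.imwrite('pics/'+name,cv2.resize(c['frame'][130:330,270:450],None,fx=3,fy=3,interpolation=cv2.INTER_CUBIC)[:,:,::-1])
    p,R=cur();print('tool',inst(p,R),get_obs()['force'].round(1))
    f=c['frame'].astype(int)
    def top(q):
        b=Ro.from_euler('z',sy+q[2],degrees=True); C=SR.apply([q[0],q[1],0])+[S[0],S[1],0]
        X=[C+b.apply([a,d,.19]) for a,d in [(-.045,-.06),(.045,-.06),(.045,.06),(-.045,.06)]]
        return proj(c,np.array(X))
    # refine top face by brightness contrast: maximise edge between inside and outside
    g=cv2.GaussianBlur(c['frame'].mean(2),(0,0),1.0)
    gx,gy=cv2.Sobel(g,5,1,0)/8,cv2.Sobel(g,5,0,1)/8
    m=np.hypot(gx,gy).astype(np.float32)
    def cost(q):
        P=top(q);s=0
        for i in range(4):
            t=np.linspace(.08,.92,40)[:,None];l=(P[i]*(1-t)+P[(i+1)%4]*t).astype(np.float32)
            s+=np.minimum(cv2.remap(m,l[None,:,0],l[None,:,1],1),25).mean()
        return -s
    from scipy.optimize import differential_evolution as de
    r=de(cost,[(x0[0]-.03,x0[0]+.03),(x0[1]-.025,x0[1]+.025),(x0[2]-12,x0[2]+12)],seed=0,maxiter=60,popsize=20)
    print('battery',r.x.round(4),'score',r.fun, top(r.x).round(0).tolist(), [ (round(l['p'],2),l['extent']) for l in L])
    return r.x
E
python3 - <<'E'
from look import *
look([-.155,.01,5],'h3.png')
E
```

```text
tool (array([-0.2035, -0.0068,  0.0278]), np.float64(4.225672754954616)) [ -7.9 -14.3   9.1]Traceback (most recent call last):
  File "<stdin>", line 2, in <module>
  File "look.py", line 15, in look
    gx,gy=cv2.Sobel(g,5,1,0)/8,cv2.Sobel(g,5,0,1)/8
          ~~~~~~~~~^^^^^^^^^
cv2.error: OpenCV(4.12.0) /io/opencv/modules/imgproc/src/filter.simd.hpp:3096: error: (-213:The function/feature is not implemented) Unsupported combination of buffer format (=6), and destination format (=5) in function 'getLinearColumnFilter'
```

View pics/h3.png

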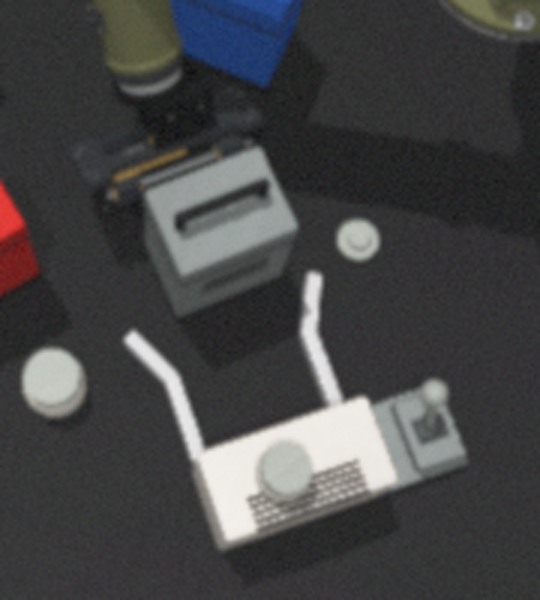

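The battery is upright, its top face at crop (220,210), and it is turning into line with the rails. I'll fix the fit.

```bash
sed -i "s/c\['frame'\].mean(2)/c['frame'].mean(2).astype(np.float32)/" look.py
cat > fitc.py <<'E'
from look import *
E
python3 - <<'E'
from look import *
q=look([-.155,.01,5])
go([(-.125,.006,0,7,dict(right=.005))])
E
```

```text
tool (array([-0.2035, -0.0068,  0.0278]), np.float64(4.244254828032112)) [ -7.4 -13.3   9. ]
battery [-0.1529  0.0062  4.0513] score -89.7305679321289 [[318.0, 194.0], [330.0, 223.0], [370.0, 207.0], [357.0, 179.0]] [(0.94, [324.8, 98.4, 374.1, 158.8]), (0.85, [229.1, 180.0, 284.8, 238.7]), (0.79, [314.2, 180.5, 371.4, 236.6])]
6.5 (array([-0.2035, -0.0068,  0.0278]), np.float64(4.244254828032112))
[[0.003,-0.001,0.002,-0.004,0.001,0.009,0.075],[0.003,-0.001,0.003,-0.005,0,0.008,0.075],[0.002,-0.001,0.002,-0.004,0.001,0.009,0.075],[0.003,-0.001,0.003,-0.005,0,0.009,0.075],[0.003,-0.001,0.002,-0.004,0.001,0.008,0.075],[0.003,-0.001,0.003,-0.004,0,0.009,0.075],[0.003,-0.001,0.002,-0.005,0.001,0.009,0.075]]
```

Run:
```python
from push import *
go([(-.125,.003,0,6,dict(right=.009)),(-.095,.0,0,6,dict(right=.009))])
```

```text
6.5 (array([-0.2035, -0.0068,  0.0278]), np.float64(4.244254828032112))
[[0.003,0,0.003,-0.005,0.001,0.01,0.075],[0.003,0,0.003,-0.005,0,0.01,0.075],[0.004,0,0.002,-0.005,0.001,0.01,0.075],[0.003,0,0.003,-0.006,0.001,0.011,0.075],[0.003,0,0.003,-0.005,0,0.01,0.075],[0.003,0,0.003,-0.005,0.001,0.01,0.075]]
[[0.004,0.001,0.003,0,0,0,0.075],[0.004,0,0.003,0,0,0,0.075],[0.004,0.001,0.003,0,0,0,0.075],[0.005,0,0.002,0,0,0,0.075],[0.004,0.001,0.003,0,0,0,0.075],[0.004,0,0.003,0,0,0,0.075]]
```

Call:
play_rows(
  steps=[
    [[0.003,0,0.003,-0.005,0.001,0.01,0.075],[0.003,0,0.003,-0.005,0,0.01,0.075],[0.004,0,0.002,-0.005,0.001,0.01,0.075],[0.003,0,0.003,-0.006,0.001,0.011,0.075],[0.003,0,0.003,-0.005,0,0.01,0.075],[0.003,0,0.003,-0.005,0.001,0.01,0.075],[0.004,0.001,0.003,0,0,0,0.075],[0.004,0,0.003,0,0,0,0.075],[0.004,0.001,0.003,0,0,0,0.075]],
  ],
)

```text
time_s: 7.4
tool_pos: [0.5318, 0.0228, 0.0254]
tool_rot: [179.9, -35.0, 66.3]
force: [-13.9, -21.3, 19.9]
grip_width: 0.0749
grasp_force: 12.7
```

Run:
```python
from look import *
q=look([-.11,.003,1])
go([(-.06,.0,0,8,dict(right=.009)),(-.02,.0,0,8,dict(right=.009))])
```

```text
tool (array([-0.1638, -0.0093,  0.0254]), np.float64(-0.056465612509370544)) [ -9.  -17.8  15.9]
battery [-0.1148  0.0007  0.2272] score -90.52659606933594 [[321.0, 205.0], [331.0, 235.0], [372.0, 222.0], [361.0, 192.0]] [(0.95, [227.7, 178.5, 283.5, 240.2]), (0.89, [329.8, 105.0, 374.1, 157.2]), (0.65, [319.7, 194.5, 375.4, 249.5])]
7.5 (array([-0.1638, -0.0093,  0.0254]), np.float64(-0.056465612509370544))
[[0.005,0,0.004,0,0,0,0.075],[0.005,0,0.003,0.001,0,0,0.075],[0.006,0,0.004,0,-0.001,0,0.075],[0.005,0,0.004,0,0,0,0.075],[0.005,0,0.003,0.001,0,-0.001,0.075],[0.005,0,0.004,0,0,0,0.075],[0.005,0,0.004,0,0,0,0.075],[0.005,0,0.004,0.001,0,0,0.075]]
[[0.004,0,0.003,0,0,0,0.075],[0.004,0,0.003,0,0,0,0.075],[0.004,0,0.002,0,0,0,0.075],[0.005,0,0.003,0,0,0,0.075],[0.004,0,0.003,0,0,0,0.075],[0.004,0,0.003,0,0,0,0.075],[0.004,0,0.003,0,0,0,0.075],[0.004,0,0.002,0,0,0,0.075]]
```

Call:
play_rows(
  steps=[
    [[0.005,0,0.003,0,0,0,0.075],[0.005,0,0.003,0,0,0,0.075],[0.005,0,0.003,0,0,0,0.075],[0.005,0,0.003,0,0,0,0.075],[0.005,0,0.003,0,0,0,0.075],[0.005,0,0.003,0,0,0,0.075],[0.005,0,0.003,0,0,0,0.075],[0.005,0,0.003,0,0,0,0.075],[0.005,0,0.003,0,0,0,0.075]],
  ],
)

```text
time_s: 8.4
tool_pos: [0.5514, 0.0738, 0.0263]
tool_rot: [-179.9, -34.9, 66.3]
force: [-3.7, -9.9, -2.5]
grip_width: 0.0754
grasp_force: 5.1
```

Run:
```python
from look import *
q=look([-.065,.00,0])
go([(-.01,.0,0,10,dict(right=.009))])
```

```text
tool (array([-0.1091, -0.0063,  0.0265]), np.float64(-0.003871881962112411)) [-1.1 -6.7 -3.3]
battery [-0.0603  0.003   0.1903] score -91.91941833496094 [[328.0, 223.0], [339.0, 254.0], [380.0, 240.0], [368.0, 210.0]] [(0.84, [328.3, 214.4, 379.4, 264.1]), (0.69, [336.6, 112.5, 373.2, 160.4]), (0.61, [228.8, 179.3, 282.7, 241.3])]
8.5 (array([-0.1091, -0.0063,  0.0265]), np.float64(-0.003871881962112411))
[[0.004,0,0.003,0,0,0,0.075],[0.003,0.001,0.003,0,0,0,0.075],[0.004,0,0.002,-0.001,0,0,0.075],[0.004,0,0.003,0,0,0,0.075],[0.003,0,0.003,0,0,0,0.075],[0.004,0.001,0.003,0,0,0,0.075],[0.004,0,0.002,-0.001,0,0,0.075],[0.004,0,0.003,0,0,0,0.075],[0.003,0,0.003,0,0,0,0.075],[0.004,0.001,0.003,0,0,0,0.075]]
```

Call:
play_rows(
  steps=[
    [[0.004,0,0.003,0,0,0,0.075],[0.004,0.001,0.003,0,0,0,0.075],[0.004,0,0.003,0,0,0,0.075],[0.004,0,0.003,0,0,0,0.075],[0.004,0.001,0.003,0,0,0,0.075],[0.004,0,0.003,0,0,0,0.075],[0.004,0,0.003,0,0,0,0.075],[0.004,0.001,0.003,0,0,0,0.075],[0.004,0,0.003,0,0,0,0.075],[0.004,0,0.003,0,0,0,0.075]],
  ],
)

```text
time_s: 9.5
tool_pos: [0.5742, 0.1173, 0.0258]
tool_rot: [-179.9, -35.0, 66.3]
force: [-7.7, -15.5, 7.8]
grip_width: 0.0752
grasp_force: 8.8
```

Run:
```python
from look import *
q=look([-.01,.00,0])
```

```text
tool (array([-0.0602, -0.0101,  0.0259]), np.float64(-0.045954181485399204)) [ -5.6 -12.6   2.7]
battery [-1.170e-02  1.000e-04 -3.515e-01] score -93.8667221069336 [[332.0, 239.0], [343.0, 271.0], [385.0, 257.0], [374.0, 226.0]] [(0.95, [332.8, 100.0, 368.6, 158.9]), (0.84, [328.5, 226.7, 386.7, 278.1]), (0.83, [226.8, 180.7, 284.3, 238.4])]
```

Next the last 12 mm, pushing slowly until the force rises.

Call:
play_rows(
  steps=[
    [[0.003,0,0.002,0,0,0,0.075],[0.003,0,0.002,0,0,0,0.075],[0.002,0,0.002,0,0,0,0.075],[0.002,0,0.001,0,0,0,0.075]],
  ],
)

```text
time_s: 10.0
tool_pos: [0.5784, 0.1258, 0.0256]
tool_rot: [-179.9, -34.8, 66.2]
force: [-16.9, -26.9, 17.1]
grip_width: 0.0748
grasp_force: 15.9
```

Call:
play_rows(
  steps=[
    [[0.002,0,0.001,0,0,0,0.075],[0.002,0,0.001,0,0,0,0.075]],
  ],
)

```text
time_s: 10.2
tool_pos: [0.5786, 0.1261, 0.0255]
tool_rot: [-179.9, -34.6, 66.1]
force: [-26.9, -37.4, 25.4]
grip_width: 0.0751
grasp_force: 22.6
```

Run:
```python
from look import *
q=look([-.0,.00,0],'h4.png')
b=read_camera('side')['frame'][130:260,200:350,::-1]
a=cv2.imread('pics/h4.png')
cv2.imwrite('pics/h5.png',np.hstack([cv2.resize(a,(360,400)),cv2.resize(b,(440,400),interpolation=cv2.INTER_CUBIC)]))
```

```text
tool (array([-0.0518, -0.0107,  0.0256]), np.float64(-0.2922233833154735)) [-24.2 -33.4  23. ]
battery [-0.0031 -0.0008  0.2894] score -90.87647247314453 [[333.0, 243.0], [344.0, 274.0], [386.0, 260.0], [374.0, 229.0]] [(0.71, [329.7, 230.5, 386.0, 277.7]), (0.6, [329.4, 101.2, 368.9, 160.5]), (0.57, [230.3, 181.3, 282.3, 239.8])]
```

View pics/h5.png

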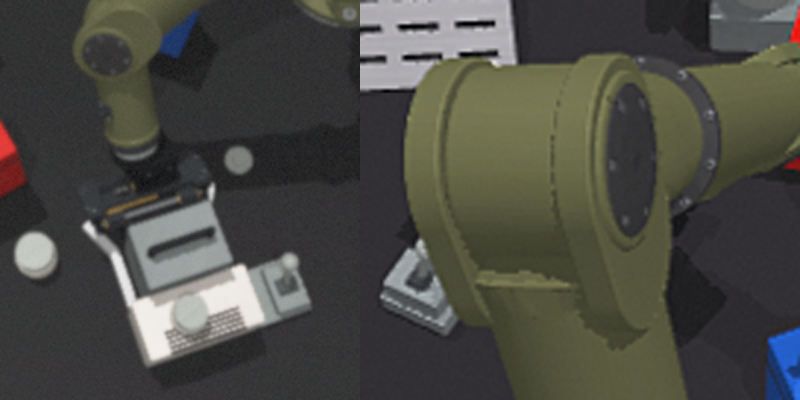

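Run:
```python
from push import *
from scipy.optimize import differential_evolution as de
D=pickle.load(open('d.pkl','rb'))
for cn in ['scene','side']:
    c=D[cn]
    g=cv2.GaussianBlur(c['frame'].mean(2).astype(np.float32),(0,0),1.0)
    m=np.hypot(cv2.Sobel(g,5,1,0)/8,cv2.Sobel(g,5,0,1)/8)
    def cost(q):
        R=Ro.from_euler('z',sy+q[2],degrees=True);s=0
        C=SR.apply([q[0],q[1],0])+[S[0],S[1],0]
        P=proj(c,np.array([C+R.apply([a,d,.13]) for a,d in [(.045,-.085),(.13,-.085),(.13,.085),(.045,.085)]]))
        for i in range(4):
            t=np.linspace(.08,.92,40)[:,None];l=(P[i]*(1-t)+P[(i+1)%4]*t).astype(np.float32)
            s+=np.minimum(cv2.remap(m,l[None,:,0],l[None,:,1],1),25).mean()
        return -s
    r=de(cost,[(-.015,.015)]*2+[(-4,4)],seed=0);print(cn,r.x.round(4),r.fun)
```

```text
scene [ 0.0021 -0.0017  0.0525] -88.72770690917969
side [ 7.0000e-04 -1.3000e-03  1.3725e+00] -92.59732055664062
```

Call:
play_rows(
  steps=[
    [[0.001,0,0.0,0,0,0,0.075],[0.001,0,0,0,0,0,0.075]],
  ],
)

```text
time_s: 10.55
tool_pos: [0.5786, 0.1261, 0.0257]
tool_rot: [-179.9, -34.5, 66.0]
force: [-25.9, -36.0, 19.1]
grip_width: 0.0749
grasp_force: 21.6
```

Call:
play_rows(
  steps=[
    [[-0.008,0,-0.006,0,0,0,0.075],[-0.016,0,-0.012,0,0,0,0.075],[-0.016,0,-0.012,0,0,0,0.075],[-0.016,0,-0.012,0,0,0,0.075],[0.02,0,-0.033,0,0,0,0.0],[0.023,0,-0.033,0,0,0,0.0],[0.023,0,-0.033,0,0,0,0.0],[0.023,0,-0.033,0,0,0,0.0],[0.023,0,-0.033,0,0,0,0.0],[0.023,0,-0.033,0,0,0,0.0],[0.023,0,-0.033,0,0,0,0.0]],
  ],
)

```text
time_s: 11.65
tool_pos: [0.5524, 0.0706, 0.3121]
tool_rot: [-179.7, -35.3, 66.5]
force: [0.5, 0.1, -0.4]
grip_width: 0.0271
grasp_force: 0.0
```

Run:
```python
from look import *
q=look([-.0,.00,0],'h6.png')
b=read_camera('side')['frame'][130:260,200:350,::-1]
cv2.imwrite('pics/h7.png',np.hstack([cv2.resize(cv2.imread('pics/h6.png')[200:500,150:420],(360,400)),cv2.resize(b,(440,400),interpolation=cv2.INTER_CUBIC)]))
```

```text
tool (array([-0.112 , -0.0119,  0.3173]), np.float64(0.5051942196684394)) [-0.3 -1.   0.5]
battery [-0.0032 -0.0006  0.3479] score -91.25553894042969 [[333.0, 243.0], [344.0, 274.0], [386.0, 260.0], [374.0, 229.0]] [(0.93, [342.0, 99.6, 374.3, 144.9]), (0.58, [329.6, 229.7, 387.2, 278.8]), (0.56, [229.4, 182.2, 283.7, 239.2])]
```

View pics/h7.png

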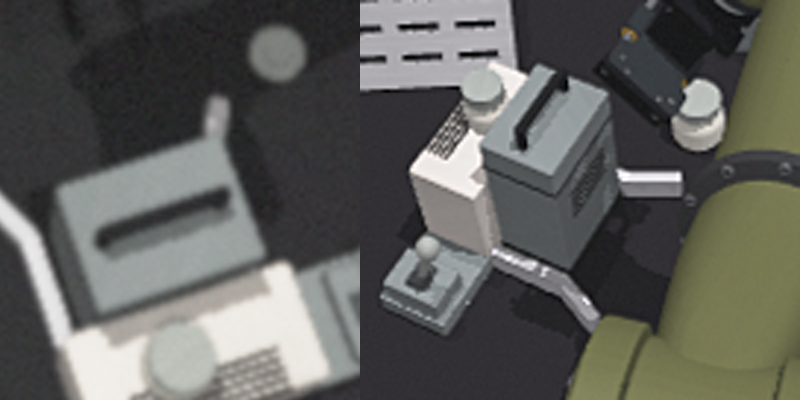

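The box is upright between the rails, and the side view, at crop (490,200), shows it up against the housing. I'll check the gap numerically in the side view.

Run:
```python
from push import *
from scipy.optimize import differential_evolution as de
def quads(c,z,xs,ys,b):
    g=cv2.GaussianBlur(c['frame'].mean(2).astype(np.float32),(0,0),0.8)
    m=np.hypot(cv2.Sobel(g,5,1,0)/8,cv2.Sobel(g,5,0,1)/8)
    def cost(q):
        R=Ro.from_euler('z',sy+q[2],degrees=True);s=0
        C=SR.apply([q[0],q[1],0])+[S[0],S[1],0]
        P=proj(c,np.array([C+R.apply([a,d,z]) for a,d in [(xs[0],ys[0]),(xs[1],ys[0]),(xs[1],ys[1]),(xs[0],ys[1])]]))
        for i in range(4):
            t=np.linspace(.08,.92,40)[:,None];l=(P[i]*(1-t)+P[(i+1)%4]*t).astype(np.float32)
            s+=np.minimum(cv2.remap(m,l[None,:,0],l[None,:,1],1),20).mean()
        return -s
    r=de(cost,b,seed=0);return r.x.round(4),round(r.fun,1)
D=pickle.load(open('d.pkl','rb'))
b=[(-.015,.015)]*2+[(-4,4)]
N={n:read_camera(n) for n in ['side','scene']}
pickle.dump(N,open('n.pkl','wb'))
for n in N: print(n,'batt now',quads(N[n],.19,(-.045,.045),(-.06,.06),b),'housing then',quads(D[n],.13,(.045,.13),(-.085,.085),b))
print('lever', [(l['p'],l['extent']) for l in silhouettes('scene','lever')], inst(*cur()),get_obs()['time_s'])
c=N['side'];f=cv2.resize(c['frame'][140:240,230:310,::-1],None,fx=6,fy=6,interpolation=cv2.INTER_CUBIC)
for x,col in [(.0,(0,255,0)),(-.006,(0,0,255))]:
    for yy in (.06,):
        P=proj(c,np.array([SR.apply([x+.045,yy,z])+[S[0],S[1],0] for z in (0,.19)]))
        P=((P-[230,140]+.5)*6-.5).astype(int); cv2.line(f,tuple(map(int,P[0])),tuple(map(int,P[1])),col,1)
cv2.imwrite('pics/h8.png',f)
```

```text
side batt now (array([ 0.003 ,  0.0016, -0.166 ]), np.float64(-74.5)) housing then (array([ 1.1000e-03, -2.3000e-03,  2.7514e+00]), np.float64(-76.1))
scene batt now (array([-0.0036, -0.0006,  0.2983]), np.float64(-80.0)) housing then (array([ 0.0027, -0.0015,  0.2368]), np.float64(-77.9))
lever [(0.59, [409.7, 255.7, 416.6, 272.6])] (array([-0.1125, -0.0086,  0.3087]), np.float64(0.10106202704611178)) 11.95
```

View pics/h8.png

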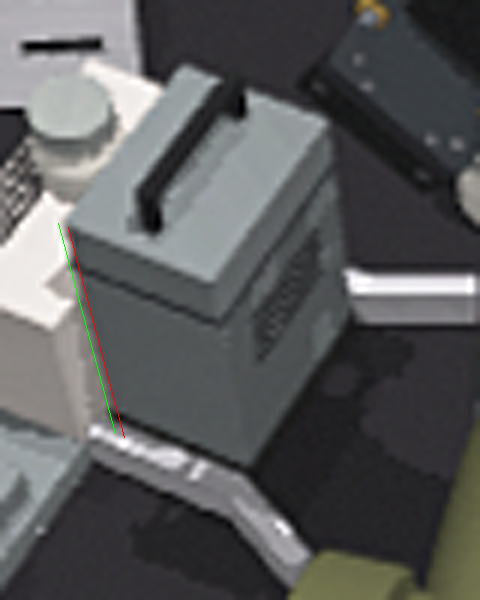

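Run:
```python
from push import *
p,R=cur()
for x,z,n in [(-.115,.026,7),(-.060,.026,3)]:
    q=SR.apply([x,-.001,0])+[S[0],S[1],0];q[2]=z
    p,R=rows(p,R,q,tool(sy,35),n,.05)
```

```text
[[-0.024,-0.001,0.033,-0.001,-0.001,0,0.05],[-0.023,-0.001,0.033,-0.001,0,0,0.05],[-0.024,-0.001,0.032,-0.002,-0.001,0.001,0.05],[-0.023,-0.001,0.033,-0.001,-0.001,0,0.05],[-0.024,-0.001,0.033,-0.001,0,0,0.05],[-0.023,-0.001,0.033,-0.001,-0.001,0,0.05],[-0.024,-0.001,0.033,-0.001,0,0,0.05]]
[[0.015,0,0.01,0,0,0,0.05],[0.015,0,0.011,0,0,0,0.05],[0.015,0,0.01,0,0,0,0.05]]
```

Call:
play_rows(
  steps=[
    [[-0.024,-0.001,0.033,-0.001,-0.001,0,0.05],[-0.023,-0.001,0.033,-0.001,0,0,0.05],[-0.024,-0.001,0.032,-0.002,-0.001,0.001,0.05],[-0.023,-0.001,0.033,-0.001,-0.001,0,0.05],[-0.024,-0.001,0.033,-0.001,0,0,0.05],[-0.023,-0.001,0.033,-0.001,-0.001,0,0.05],[-0.024,-0.001,0.033,-0.001,0,0,0.05],[0.015,0,0.01,0,0,0,0.05],[0.015,0,0.011,0,0,0,0.05],[0.015,0,0.01,0,0,0,0.05]],
  ],
)

```text
time_s: 12.95
tool_pos: [0.5691, 0.1247, 0.0294]
tool_rot: [179.7, -35.2, 66.6]
force: [-0.7, -0.2, 0.2]
grip_width: 0.0497
grasp_force: 0.0
```

Call:
play_rows(
  steps=[
    [[0.002,0,0.001,0,0,0,0.05],[0.002,0,0.001,0,0,0,0.05],[0.002,0,0.001,0,0,0,0.05],[0.002,0,0.001,0,0,0,0.05],[0.002,0,0.001,0,0,0,0.05]],
  ],
)

```text
time_s: 13.45
tool_pos: [0.5708, 0.1288, 0.0295]
tool_rot: [179.9, -34.9, 66.4]
force: [-13.0, -15.7, 13.4]
grip_width: 0.0498
grasp_force: 10.0
```

Run:
```python
from push import *
o=get_obs();print(inst(*cur()),SR.inv().apply(o['force']))
```

```text
(array([-0.0524, -0.0024,  0.0295]), np.float64(-0.011779121408054039)) [-19.58067028   5.60919419  13.42631226]
```

Call:
play_rows(
  steps=[
    [[0.002,0,0.001,0,0,0,0.05],[0.002,0,0.001,0,0,0,0.05],[0.001,0,0.001,0,0,0,0.05]],
  ],
)

```text
time_s: 13.75
tool_pos: [0.5711, 0.1292, 0.0292]
tool_rot: [180.0, -34.7, 66.1]
force: [-26.8, -30.2, 27.8]
grip_width: 0.0503
grasp_force: 19.0
```

Run:
```python
from push import *
o=get_obs();print(inst(*cur()),SR.inv().apply(o['force']))
p,R=cur()
def st(x,y,z): q=SR.apply([x,y,0])+[S[0],S[1],0];q[2]=z;return q
p,R=rows(p,R,st(-.115,-.002,.029),R,2,0.02)
p,R=rows(p,R,st(-.115,.02,.31),R,7,0)
p,R=rows(p,R,st(.005,.15,.31),tool(sy+90,0),12,0)
p,R=rows(p,R,st(.005,.15,.098),tool(sy+90,0),6,0)
```

```text
(array([-0.0519, -0.0026,  0.0292]), np.float64(-0.22031819628742255)) [-38.41463556  12.39305609  27.84127898]
[[-0.026,0,-0.018,0,0,0,0.02],[-0.026,0,-0.018,0,0,0,0.02]]
[[0.023,-0.003,-0.033,0,0,0,0],[0.023,-0.003,-0.033,0,0,0,0],[0.023,-0.004,-0.033,0,0,0,0],[0.022,-0.003,-0.033,0,0,0,0],[0.023,-0.003,-0.033,0,0,0,0],[0.023,-0.003,-0.033,0,0,0,0],[0.023,-0.003,-0.033,0,0,0,0]]
[[0.008,-0.011,0.006,0.04,-0.039,-0.127,0],[0.01,-0.009,0.005,0.039,-0.04,-0.127,0],[0.011,-0.008,0.006,0.04,-0.039,-0.126,0],[0.012,-0.007,0.006,0.04,-0.04,-0.127,0],[0.013,-0.004,0.005,0.039,-0.039,-0.127,0],[0.014,-0.003,0.005,0.04,-0.04,-0.127,0],[0.014,0,0.004,0.04,-0.039,-0.127,0],[0.014,0.001,0.004,0.04,-0.04,-0.127,0],[0.014,0.003,0.003,0.039,-0.039,-0.127,0],[0.014,0.005,0.002,0.04,-0.04,-0.126,0],[0.013,0.007,0.002,0.04,-0.039,-0.127,0],[0.012,0.009,0.001,0.039,-0.04,-0.127,0]]
[[0,0,0.035,0,0,0,0],[0,0,0.036,0,0,0,0],[0,0,0.035,0,0,0,0],[0,0,0.035,0,0,0,0],[0,0,0.035,0,0,0,0],[0,0,0.036,0,0,0,0]]
```

Narrower fingers, centred, meet the same hard stop, so the box is home. Now the lever.

Call:
play_rows(
  steps=[
    [[-0.013,0,-0.009,0,0,0,0.05],[-0.026,0,-0.018,0,0,0,0.05],[-0.013,0,-0.009,0,0,0,0.02],[0.023,-0.003,-0.033,0,0,0,0],[0.023,-0.003,-0.033,0,0,0,0],[0.023,-0.004,-0.033,0,0,0,0],[0.022,-0.003,-0.033,0,0,0,0],[0.023,-0.003,-0.033,0,0,0,0],[0.023,-0.003,-0.033,0,0,0,0],[0.023,-0.003,-0.033,0,0,0,0]],
  ],
)

```text
time_s: 14.75
tool_pos: [0.5269, 0.0874, 0.3127]
tool_rot: [179.8, -35.2, 66.5]
force: [1.4, 0.5, 0.2]
grip_width: 0.0015
grasp_force: 0.0
```

Call:
play_rows(
  steps=[
    [[0.008,-0.011,0.006,0.04,-0.039,-0.127,0],[0.01,-0.009,0.005,0.039,-0.04,-0.127,0],[0.011,-0.008,0.006,0.04,-0.039,-0.126,0],[0.012,-0.007,0.006,0.04,-0.04,-0.127,0],[0.013,-0.004,0.005,0.039,-0.039,-0.127,0],[0.014,-0.003,0.005,0.04,-0.04,-0.127,0],[0.014,0,0.004,0.04,-0.039,-0.127,0],[0.014,0.001,0.004,0.04,-0.04,-0.127,0],[0.014,0.003,0.003,0.039,-0.039,-0.127,0],[0.014,0.005,0.002,0.04,-0.04,-0.126,0],[0.013,0.007,0.002,0.04,-0.039,-0.127,0],[0.012,0.009,0.001,0.039,-0.04,-0.127,0]],
  ],
)

```text
time_s: 15.95
tool_pos: [0.455, 0.2502, 0.3107]
tool_rot: [179.7, 0.2, 156.9]
force: [0.7, 0.1, -0.2]
grip_width: 0.0002
grasp_force: 0.0
```

Run:
```python
from look import *
q=look([-.0,.00,0])
L=silhouettes('scene','lever'); c=read_camera('scene')
for l in L: print(l['p'],l['extent'])
# ball: lever pixel blob, top of extent (ball end); test lever values
for v in (0,.1,.2):
    t=v-.5; X=SR.apply([.0875+.075*np.sin(t),.15,.044+.075*np.cos(t)])+[S[0],S[1],0]; print(v,proj(c,X).round(1))
p,R=cur()
def st(x,y,z): q=SR.apply([x,y,0])+[S[0],S[1],0];q[2]=z;return q
p,R=rows(p,R,st(.002,.15,.098),tool(sy+90,0),6,0)
```

```text
tool (array([0.0154, 0.156 , 0.3101]), np.float64(90.82188627309593)) [ 0.4  1.7 -0.3]
battery [-0.0031 -0.0007 -0.0846] score -91.03114318847656 [[333.0, 243.0], [344.0, 274.0], [386.0, 260.0], [374.0, 229.0]] [(0.97, [331.1, 230.5, 386.1, 277.7]), (0.73, [226.9, 178.6, 285.1, 241.4]), (0.58, [324.4, 100.3, 371.1, 159.9])]
0.46 [409.4, 254.8, 420.7, 272.4]
0 [[412.9 258.1]]
0.1 [[414.  260.1]]
0.2 [[415.1 262.3]]
[[0,-0.002,0.035,0.001,0,0.001,0],[-0.001,-0.002,0.036,0.001,0.001,0,0],[0,-0.002,0.035,0.001,0,0.001,0],[0,-0.002,0.036,0.001,0,0.001,0],[-0.001,-0.001,0.035,0.002,0,0.001,0],[0,-0.002,0.035,0.001,0.001,0,0]]
```

Call:
play_rows(
  steps=[
    [[0,-0.012,0.03,0.001,0,0.001,0],[-0.002,-0.008,0.036,0.001,0.001,0,0],[-0.002,0,0.036,0.001,0,0.001,0],[-0.002,0,0.036,0.001,0,0.001,0],[0,0,0.036,0.002,0,0.001,0],[0,0,0.036,0.001,0.001,0,0]],
  ],
)

```text
time_s: 16.75
tool_pos: [0.4544, 0.2276, 0.0994]
tool_rot: [180.0, 0.0, 156.1]
force: [1.3, 1.3, 0.5]
grip_width: 0.0005
grasp_force: 0.0
```

Call:
play_rows(
  steps=[
    [[0,0.015,0,0,0,0,0],[0,0.015,0,0,0,0,0],[0,0.015,0,0,0,0,0],[0,0.015,0,0,0,0,0],[0,0.01,0,0,0,0,0],[0,0.01,0,0,0,0,0]],
  ],
)

```text
time_s: 17.35
tool_pos: [0.4863, 0.3041, 0.1009]
tool_rot: [180.0, 0.0, 156.4]
force: [0.0, -1.4, 1.2]
grip_width: 0.0008
grasp_force: 0.5
```

Run:
```python
from push import *
o=get_obs();print(inst(*cur()),SR.inv().apply(o['force']))
```

```text
(array([0.0743, 0.1453, 0.1009]), np.float64(90.06753022008716)) [-1.26822488 -0.60471498  1.19449515]
```

Call:
play_rows(
  steps=[
    [[0,0.008,0,0,0,0,0],[0,0.008,0,0,0,0,0],[0,0.003,0,0,0,0,0]],
  ],
)

```text
time_s: 17.65
tool_pos: [0.4931, 0.3208, 0.0998]
tool_rot: [-179.9, -0.0, 156.4]
force: [-0.4, -0.2, -0.6]
grip_width: 0.0003
grasp_force: 0.5
```

Call:
play_rows(
  steps=[
    [[0,0.003,0,0,0,0,0],[0,0.002,0,0,0,0,0]],
  ],
)

```text
time_s: 17.85
tool_pos: [0.4949, 0.3245, 0.0998]
tool_rot: [-179.9, -0.0, 156.4]
force: [-0.2, -0.9, -0.6]
grip_width: 0.0003
grasp_force: 0.5
```

Run:
```python
from push import *
o=get_obs();print(inst(*cur()),SR.inv().apply(o['force']))
```

```text
(array([0.0965, 0.1455, 0.0998]), np.float64(90.02512489411224)) [-0.86965469 -0.19748427 -0.64154274]
```

Not at the stop yet; continuing in small steps.

Call:
play_rows(
  steps=[
    [[0,0.003,0,0,0,0,0],[0,0.002,0,0,0,0,0],[0,0.001,0,0,0,0,0]],
  ],
)

```text
time_s: 18.15
tool_pos: [0.497, 0.3289, 0.0999]
tool_rot: [-179.8, -0.0, 156.4]
force: [-3.9, -5.4, 2.7]
grip_width: 0.0005
grasp_force: 3.1
```

Call:
play_rows(
  steps=[
    [[0,0.003,0,0,0,0,0],[0,0.001,0,0,0,0,0]],
  ],
)

```text
time_s: 18.35
tool_pos: [0.4972, 0.3291, 0.0998]
tool_rot: [-179.4, -0.2, 156.3]
force: [-9.7, -12.7, 9.6]
grip_width: 0.0004
grasp_force: 7.5
```

Hard stop reached. I'll back off, rise and check.

Call:
play_rows(
  steps=[
    [[0,-0.02,0,0,0,0,0],[0,-0.03,0,0,0,0,0],[0,-0.03,-0.01,0,0,0,0],[0,0,-0.04,0,0,0,0],[0,0,-0.04,0,0,0,0],[0,0,-0.04,0,0,0,0],[-0.03,-0.03,-0.04,0,0,0,0],[0,-0.04,-0.02,0,0,0,0],[0,-0.04,0,0,0,0,0],[0,0,0,0,0,0,0],[0,0,0,0,0,0,0]],
  ],
)

```text
time_s: 19.45
tool_pos: [0.4488, 0.1536, 0.2855]
tool_rot: [179.8, 0.0, 156.3]
force: [-0.2, 1.0, -0.1]
grip_width: 0.0007
grasp_force: 0.0
```

Run:
```python
from look import *
q=look([-.0,.00,0],'h9.png'); c=read_camera('scene')
b=read_camera('side')['frame'][130:260,200:350,::-1]
cv2.imwrite('pics/h10.png',np.hstack([cv2.resize(cv2.imread('pics/h9.png'),(400,444))[44:],cv2.resize(b,(400,400))]))
for v in (.8,1): 
    t=v-.5; X=SR.apply([.0875+.075*np.sin(t),.15,.044+.075*np.cos(t)])+[S[0],S[1],0]; u=proj(c,X)[0]; print(v,u,((u-[270,130]+.5)*400/180-[0,44]).round())
```

```text
tool (array([-0.0775,  0.12  ,  0.2846]), np.float64(90.11286765661968)) [ 0.4  1.1 -0.3]
battery [-0.0031 -0.0007 -0.0846] score -90.92314147949219 [[333.0, 243.0], [344.0, 274.0], [386.0, 260.0], [374.0, 229.0]] [(0.8, [330.6, 229.5, 387.7, 279.1]), (0.74, [325.9, 98.2, 372.3, 159.6]), (0.62, [226.0, 181.1, 282.9, 240.1])]
0.8 [421.10609253 277.12843229] [337. 284.]
1 [422.5328453  282.08040408] [340. 295.]
```

View pics/h10.png

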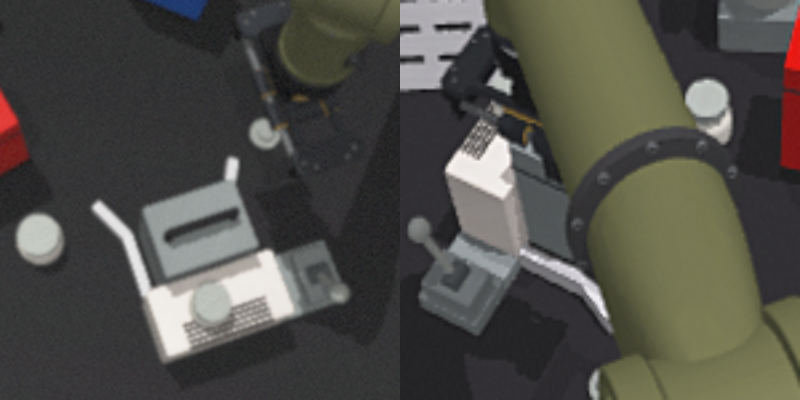

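The lever is fully over, with its ball at crop (340,293) against a predicted (340,295). The battery is home and upright, and the bystanders look unmoved.

```bash
python3 -c "
from cell import *
print(sign_off())"
```

```text
the job is handed in; nothing more can be done
None
```

The battery is between the rails and against the station's stop, upright, and the lever is fully over. The job is handed in at about 19.6 s. The cameras disagreed on the last few millimetres of the battery's position, so I judged it home by the same hard stop in two separate pushes.

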